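Put the sole sander's spindle in gear

ROBOT

A 6-joint arm with a two-finger parallel gripper is mounted at the origin on the work surface. World frame = base frame: x ahead of the robot, y to its left, z up, the work surface at z = 0. Lengths are in m, angles in rad, forces in N, time in s.
With the tool pointing down it reaches from about 0.275 to 1 m from the base axis. Payload 8.4 kg.
Tool frame: the origin (TCP) lies on the centre line of the jaws, within the pads' length; the fingertips stand 17 mm ahead of it and the grasp point (between the pads) lies 2 mm behind it (bot.tcp_to_tips is the y of the fingertips in the tool frame, in m); y points along the fingers, z is the direction in which the jaws open and shut, and the axes are right-handed (so a half turn about y gives the same grasp; the last joint's range is limited). The gripper opens to 85 mm and grips with 20 to 120 N. Pads are 22 mm wide; open, the fingers measure 114 mm over their backs; the gripper's body (76 mm by 85 mm) begins 54 mm behind the grasp point. The pads swing forward as they close: fully open they stand 13 mm farther back than shut.
Start: joints at [1.267, 0.353, 1.633, -0, 1.155, -0.002], TCP at [0.186, 0.597, 0.248] pointing down, gripper open.
Joint ranges: [-2.63, 2.63], [-0.92, 2.1], [0.06, 2.66], [-1.3, 4.44], [0, 2.69], [-3.02, 3.02]. Speed limits (rad/s): [2.22, 2.22, 2.79, 3.14, 3.14, 3.14].

INTERFACE

Orientations are given as a unit quaternion [x, y, z, w].
In Python, from workcell import bot, hand, kinematics, get_obs, vision, hand_in gives the robot as it stands. The module is installed in compiled form; this text tells all that it offers. Calls block until the motion is done:
- bot.reach(position, orientation): joint-space move of the TCP to a pose.
- bot.servo_line(position, ori=None, velocity=0.15): straight line of the TCP; ori=None keeps the orientation; velocity is the mean speed in m/s.
- bot.goto_joints(angles): joint-space move.
- hand.move_gripper(opening, strength=None): finger opening in m; strength is the grip in N (None keeps the last); returns when the fingers have stopped.
- bot.dwell(seconds).
- kinematics.solve_ik(position, orientation): joint angles nearest the present ones, or None.
- get_obs(): the state.
- vision.read_camera(name): name is "scene" or "top"; returns a dict with "frame" (420x560x3 uint8, red, green, blue), "intrinsics" (3x3 intrinsics, pixels), "dist" ([k1, k2, p1, p2, k3] as OpenCV has them; the pictures are not rectified), "view" (4x4, takes a point from world to camera coordinates). Camera axes: x right, y down, z forward; pixel columns grow to the right and rows downward; lengths in m; the calibration is good to about 2 mm. A picture is of the moment at which its call begins. There is no depth.
A pose or a line that the arm cannot do raises bot.IKError and nothing moves.
- hand_in(): hands the job in, once; it reports no verdict.
The state is a dict: "time_s": time; "joint_pos": joint angles; "joint_vel": joint speeds; "joint_efforts": joint torques, N m; "position": TCP position; "orientation": TCP orientation; "wrist_force": force on the tool from outside, world axes, zero at the start; "ft_torque": the same for the moment, N m; "gripper_width": finger opening in m.
Only numpy, scipy, OpenCV 4.12 (cv2) and the standard library are available. Lean on these libraries where they do the work, as an engineer would, in place of code of your own. Each camera call takes 0.05 s, during which the arm holds its last target.

TASK

Put the sole sander in gear: rock the spindle to and fro by the bar knob on top while easing the knob down, until its teeth drop into mesh with the drive gear, and bring it fully home without forcing the teeth. Then swing the keeper right in over the knob's collar, up to its stop, so that the knob cannot ride up, and leave the things lying about where they are.

Things in the scene. Friction and masses are not known exactly. Their poses are not given: they have to be found in the camera images.
- machine: the bench sole-edge sander, fixed: base plate 245 x 220 x 20 mm, a dark motor on it that carries a flat grey head (215 x 115 mm, top 175 mm above the table), an upright spindle with a sanding drum under the head. Origin on the spindle axis at table height; z up, +x from motor to spindle. The knob is on top of the head on the spindle axis, the keeper's pivot 58 mm towards -x from it.
- spindle: the spindle: sanding drum (68 mm across) and, keyed to it above the head, the gear knob; both turn together, freely (0.06 N m), about the upright axis. Origin on the axis at table height; x along the knob's bar.
- knob_grip (a point): on the axis of the gear knob, in its black bar, 22 mm above the knob's steel collar and 14 mm below the bar's top: pinch the bar here from above, across its thickness. Bar 50 mm long (this x), 16 mm thick (y), 36 mm high; z up. Collar 68 mm across, 8 mm thick. This point is 248 mm above the table with the knob up, 236 mm with it fully down.
- knob (a joint): how far the gear knob has slid down the spindle, m: 0 = up, out of gear; 0.012 = fully down in gear, on its stop. It moves down with about 1 N, up with 4 N, and stays where it is left. Its teeth reach those of the drive gear at about 0.005; tip on tip they block there (further down only squeezes the gear's spring), and the knob goes home only with its teeth in the gaps.
- knob_teeth (a point): on the axis, level with the tips of the four straight teeth under the knob's collar (13.5 mm wide, 9 mm high, 90 degrees apart, as on the drive gear below). At the start they never stand over the gaps; turning the knob up to 75 degrees either way always passes a gap. Meshed, the knob has about 12 degrees of play; past that it bears sideways on the drive gear, which the motor holds.
- drive_seat: spring seat of the drive gear, the toothed dark disc 62 mm across under the knob's collar; it does not tell how far the gear is turned. Origin on the spindle axis at the head's top. The gear gives 1 mm for each 4 N pressed on its teeth, and springs back up as the teeth drop into mesh. The teeth chip if the two sets press on each other with more than 20 N, down or sideways.
- keeper (a joint): angle of the keeper, a flat steel swing lever on a pillar of the head, rad: 0 = closed, on its stop; about 1 to 1.3 at the start, open; grows counterclockwise seen from above. It turns with 0.08 N m and stays where it is left. Below about 0.5 it runs against the collar's side unless the knob is down.
- keeper_tip (a point): end of the keeper's tongue (31 mm from the pivot, 10 mm wide, 5 mm thick), mid-thickness, 218 mm above the table. Closed, the tongue points at the spindle axis and lies 2 mm above the lowered knob's collar, overlapping it by 7 mm.
- keeper_pivot (a point): on the keeper's upright hinge axis, 221 mm above the table, level with the lever's top; x along the tongue, z up.
- keeper_peg (a point): in the keeper's handle, an upright round black peg 14 mm across, 45 mm from the pivot on the side away from the tongue. This point is on the peg's axis, 245 mm above the table, 13 mm below its top and 24 mm above the flat lever that carries it.
- brown_shoe: brown leather shoe, 260 mm long, 95 mm high, bystander on the table
- navy_shoe: dark blue shoe with white sole, 260 mm long, bystander on the table
- glue_tin: steel tin, 84 mm across, 90 mm high, bystander on the table
- hammer: hammer lying on the table, bystander
- brush: hand brush lying on the table, bystander
- thread: pale thread spool, 44 mm across, 54 mm high, bystander on the table
- tack_jar: small glass jar, 38 mm across, 50 mm high, on the machine's base plate beside the drum, bystander
- heel_block: flat black rubber block 62 x 40 x 14 mm on the machine's base plate on the other side of the drum, bystander

How it is judged:
By the outcome, as a careful person would: the job done as asked, in the order asked, and still so for the second after the job is handed in, with the robot touching nothing.
It also fails if it takes over 72 s, if anything falls off the work surface, if the arm or the gripper's body presses on something with over 40 N, if the wrist force passes 120 N, or if a joint passes its speed limit or range.

## Working session

There is one attempt and no reset: what is moved stays moved. The work goes in short steps, each a Python script; the robot and the scene stay as the last script left them, time stands still between calls to the robot, and variables do not carry over. Pictures are saved under pics/ and viewed, and the job is handed in when it is done.

```bash
mkdir -p pics; ls; python3 - <<'E'
from workcell import bot, hand, kinematics, get_obs, vision
import cv2,numpy as np
for n in ("scene","top"):
    c=vision.read_camera(n)
    cv2.imwrite(f"pics/{n}0.png",c["frame"][:,:,::-1])
    np.savez(f"pics/{n}0.npz",**c)
    print(n,c["intrinsics"],c["dist"],c["view"])
print(get_obs())
print(bot.tcp_to_tips)
E
```

```text
pics
scene [[414.50431515   0.         276.49952516]
 [  0.         414.50431515 215.79762998]
 [  0.           0.           1.        ]] [0.04183412 0.         0.         0.         0.        ] [[ 0.73022971  0.68310615 -0.01142597 -0.44043234]
 [ 0.402064   -0.4432013  -0.80119732 -0.10916548]
 [-0.55236682  0.58046411 -0.59829115  1.45450066]
 [ 0.          0.          0.          1.        ]]
top [[411.48755406   0.         289.24671039]
 [  0.         411.48755406 211.67994919]
 [  0.           0.           1.        ]] [-0.12156506  0.          0.          0.          0.        ] [[ 0.00747892 -0.99989244  0.01261679 -0.01014412]
 [-0.99862749 -0.00812234 -0.05174127  0.60477147]
 [ 0.05183818 -0.0122125  -0.99858082  1.35272121]
 [ 0.          0.          0.          1.        ]]
{'time_s': 0.1, 'joint_pos': array([ 1.26660450e+00,  3.53559759e-01,  1.63406555e+00, -3.12066035e-05,
        1.15522290e+00, -2.40426178e-03]), 'joint_vel': array([ 0.00093112, -0.00338789, -0.00151223, -0.00031989, -0.00043977,
       -0.00149652]), 'joint_efforts': array([-1.79088158e-03, -6.06354189e+01, -3.42818356e+01, -3.12354132e-05,
        4.05525294e-03, -1.46435968e-05]), 'position': array([0.18565392, 0.59635353, 0.24764622]), 'orientation': array([ 0.69951279, -0.10634696,  0.10623134, -0.6986323 ]), 'wrist_force': array([ 0.23636424,  0.36130401, -0.70467612]), 'ft_torque': array([-0.00140422, -0.03091612, -0.00650896]), 'gripper_width': 0.0854918551364493}
0.017
```

View pics/scene0.png

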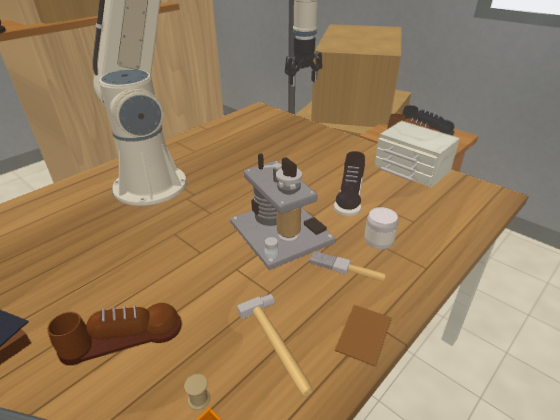

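View pics/top0.png

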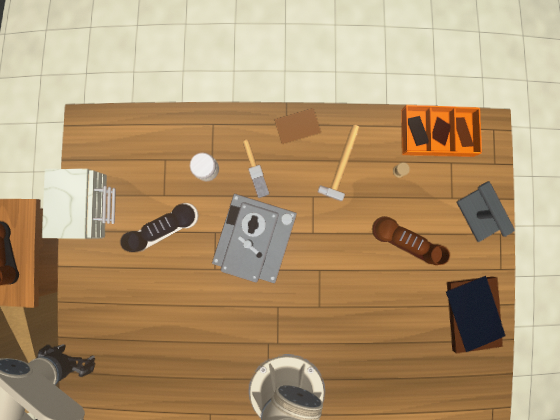

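The scene view shows the machine near (285,215), with the knob near (289,170) and the peg near (261,160). In the top view the knob is near (253,224) and the keeper runs from about (243,240) to (258,255). I'll crop and enlarge both.

```bash
python3 - <<'E'
import cv2
a=cv2.imread("pics/top0.png")[190:290,205:305]; b=cv2.imread("pics/scene0.png")[140:260,225:345]
cv2.imwrite("pics/top0z.png",cv2.resize(a,(600,600),interpolation=cv2.INTER_CUBIC))
cv2.imwrite("pics/scene0z.png",cv2.resize(b,(600,600),interpolation=cv2.INTER_CUBIC))
E
```

```text
(no output)
```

View pics/top0z.png

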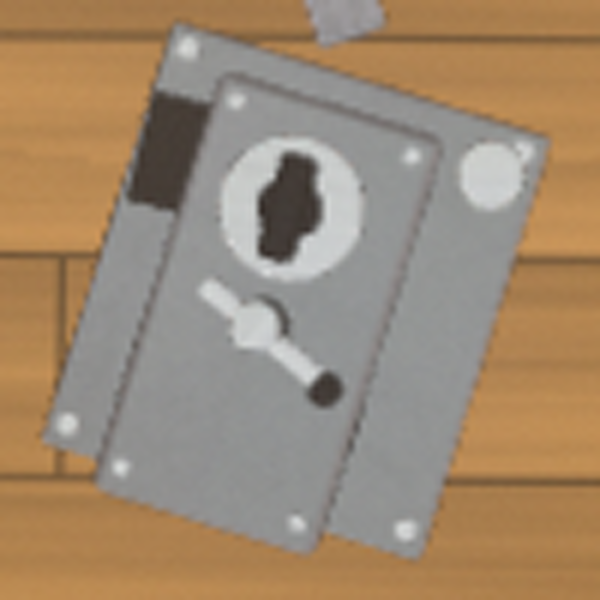

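View pics/scene0z.png

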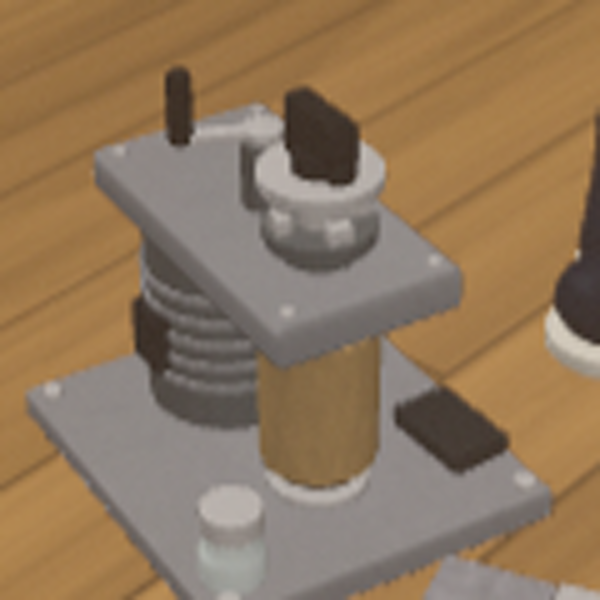

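The top crop shows the collar centred near (291,209) in zoomed pixels, the black bar running from (298,155) to (277,262), the keeper tongue tip at (207,287), the pivot at (258,322) and the peg at (325,389). The scene crop shows the knob riding up and the teeth standing on the gear. Next I'll measure with masks and two-view rays.

```bash
cat > cam.py <<'E'
import cv2,numpy as np
def load(f): return dict(np.load(f))
def ray(c,uv):
    p=cv2.undistortPoints(np.array([[uv]],float),c["intrinsics"],c["dist"])[0,0]
    R=c["view"][:3,:3];t=c["view"][:3,3]
    return -R.T@t, R.T@np.array([p[0],p[1],1.])
def onz(c,uv,z):
    o,d=ray(c,uv); return o+d*(z-o[2])/d[2]
def tri(c1,u1,c2,u2):
    o1,d1=ray(c1,u1);o2,d2=ray(c2,u2)
    A=np.stack([d1,-d2],1);s=np.linalg.lstsq(A,o2-o1,rcond=None)[0]
    a,b=o1+s[0]*d1,o2+s[1]*d2
    return (a+b)/2,np.linalg.norm(a-b)
def proj(c,P):
    R=c["view"][:3,:3];t=c["view"][:3,3]
    return cv2.projectPoints(np.array([P],float),cv2.Rodrigues(R)[0],t,c["intrinsics"],c["dist"])[0][0,0]
def blobs(m,off,amin=8):
    n,l,s,ce=cv2.connectedComponentsWithStats(m.astype(np.uint8))
    return [(s[i,4],ce[i]+off,s[i,:4]+np.r_[off,0,0],l==i) for i in range(1,n) if s[i,4]>=amin]
E
python3 - <<'E'
from cam import *
t=load("pics/top0.npz");s=load("pics/scene0.npz")
def roi(c,x0,x1,y0,y1):
    return c["frame"][y0:y1,x0:x1].astype(int),np.array([x0,y0])
f,o=roi(t,236,275,208,262)
print("top dark")
for a,c,b,m in blobs(f.max(2)<95,o): 
    print(a,c,b)
    ys,xs=np.nonzero(m);P=np.array([onz(t,(x+o[0],y+o[1]),.262)[:2] for x,y in zip(xs,ys)])
    w,v=np.linalg.eigh(np.cov(P.T));print(" ctr@.262",P.mean(0),"ax",np.degrees(np.arctan2(v[1,1],v[0,1])),np.sqrt(12*w))
print("top light")
for a,c,b,m in blobs(f.min(2)>185,o): print(a,c,b)
f,o=roi(s,252,310,148,200)
print("scene dark")
for a,c,b,m in blobs(f.max(2)<95,o): print(a,c,b)
print("scene light")
for a,c,b,m in blobs(f.min(2)>160,o): print(a,c,b)
E
```

```text
top dark
27 [236.88888889 211.88888889] [236 208   4  12]
 ctr@.262 [0.59031861 0.14038098] ax 171.23307540817157 [0.00778484 0.03077506]
124 [252.53225806 224.28225806] [248 216  10  18]
 ctr@.262 [0.55689337 0.09726758] ax 167.06421471288343 [0.02165336 0.04239021]
22 [258.81818182 254.63636364] [256 252   6   6]
 ctr@.262 [0.47461974 0.07931633] ax 131.99169996937832 [0.01136025 0.01445568]
top light
259 [253.37451737 224.33590734] [242 213  23  24]
93 [247.52688172 244.51612903] [238 237  20  17]
scene dark
74 [260.22972973 160.94594595] [258 154   6  15]
223 [288.52914798 167.38116592] [282 158  15  19]
38 [274.55263158 175.39473684] [273 169   5  13]
59 [258.25423729 193.59322034] [254 187  12  12]
70 [288.25714286 190.64285714] [278 187  22   7]
scene light
37 [273.75675676 165.02702703] [264 163  17   4]
116 [287.00862069 174.87068966] [276 169  26  11]
```

```bash
python3 - <<'E'
from cam import *
t=load("pics/top0.npz");s=load("pics/scene0.npz")
f=t["frame"].astype(int)
def ell(c,m,off):
    cs,_=cv2.findContours(m.astype(np.uint8),cv2.RETR_EXTERNAL,cv2.CHAIN_APPROX_NONE)
    k=max(cs,key=cv2.contourArea); return k.reshape(-1,2)+off
o=np.array([236,205]);sub=f[205:262,236:275]
m=(sub.min(2)>185)
bl=blobs(m,o,50)
# collar
k=ell(t,bl[0][3],o); e=cv2.fitEllipse(k.astype(np.float32)); print("collar px",e)
P=np.array([onz(t,p,.226)[:2] for p in k])
A=np.c_[2*P,np.ones(len(P))];x=np.linalg.lstsq(A,(P**2).sum(1),rcond=None)[0]
r=np.sqrt(x[2]+x[:2]@x[:2]);print("collar ctr",x[:2],"diam",2*r)
# keeper: hub by distance transform
mk=bl[1][3].astype(np.uint8);mk=cv2.resize(mk*255,None,fx=6,fy=6,interpolation=cv2.INTER_CUBIC)>127
d=cv2.distanceTransform(mk.astype(np.uint8),cv2.DIST_L2,5);i=np.unravel_index(d.argmax(),d.shape)
hub=(np.array([i[1],i[0]])+.5)/6-.5+o;print("hub px",hub,d.max()/6, onz(t,hub,.221))
ys,xs=np.nonzero(bl[1][3]);Q=np.array([onz(t,(a+o[0],b+o[1]),.221)[:2] for a,b in zip(xs,ys)])
w,v=np.linalg.eigh(np.cov(Q.T));print("keeper axis",np.degrees(np.arctan2(v[1,1],v[0,1])))
pr=(Q-onz(t,hub,.221)[:2])@v[:,1];print("extents",pr.min(),pr.max())
# head edges: screws in corners px zoom
sc=np.array([(236,100),(412,156),(297,523),(121,467)])/6+[205,190]-.5+1/12
S=np.array([onz(t,p,.175)[:2] for p in sc]);print("screws",S)
d=(S[0]-S[3])+(S[1]-S[2]);print("head yaw",np.degrees(np.arctan2(d[1],d[0])))
d=(S[0]-S[1])+(S[3]-S[2]);print("head yaw short",np.degrees(np.arctan2(d[1],d[0]))-90)
# scene collar: light blob; triangulate
f2=s["frame"].astype(int);o2=np.array([270,160]);sub=f2[160:200,270:310]
b2=blobs(sub.min(2)>160,o2,50)
k2=ell(s,b2[0][3],o2)
e2=cv2.fitEllipse(k2.astype(np.float32));print("scene collar",e2)
print("tri collar",tri(t,e[0],s,e2[0]))
# bar
print("bar ctr tri", tri(t,(252.53,224.28),s,(288.5,167.4)))
print("peg: scene top px ~(260.5,154.5)", tri(t,(258.8,254.6),s,(260.3,154.5)))
for P in ([*x[:2],.226],[*x[:2],.262]): print(proj(s,P),proj(t,P))
E
```

```text
collar px ((253.0523681640625, 224.22686767578125), (22.33632469177246, 22.785606384277344), 18.02069091796875)
collar ctr [0.55782934 0.09858496] diam 0.06333394266900859
hub px [246.75       244.08333333] 3.3333333 [0.50181334 0.11610804 0.221     ]
keeper axis 50.5619854866484
extents -0.03645894623784356 0.029958226995467362
screws [[0.61146628 0.12993473]
 [0.58470775 0.04340227]
 [0.40531509 0.09786837]
 [0.43166922 0.18409774]]
head yaw -16.826798268516068
head yaw short -17.08914947777336
scene collar ((288.4376525878906, 173.4661865234375), (10.783798217773438, 23.166440963745117), 89.72742462158203)
tri collar (array([0.55747744, 0.0982977 , 0.22534489]), np.float64(0.0009201293289276007))
bar ctr tri (array([0.55708596, 0.09853878, 0.24300411]), np.float64(0.0005511107257651358))
peg: scene top px ~(260.5,154.5) (array([0.47454882, 0.07968042, 0.25776822]), np.float64(0.00015742736991442295))
[288.79362688 173.23769277] [253.04673691 224.21473882]
[288.88724077 160.91999907] [252.05222575 223.93255964]
```

Two-view checks agree with the text:

| Quantity | Measured | Expected |
|---|---|---|
| Spindle axis | (0.5577, 0.0985) | |
| Collar height | 0.2253 m | 0.226 m |
| Head yaw | -17° | |
| Pivot to axis | 58 mm | 58 mm |
| Peg top height | 0.2578 m | 0.258 m |
| Peg to pivot | 45 mm | 45 mm |

The top view shows a bulge in the middle of the bar, so I'll check that next.

```bash
python3 - <<'E'
import cv2,numpy as np
a=cv2.imread("pics/top0.png")[210:240,238:268]; b=cv2.imread("pics/scene0.png")[152:192,268:308]
f=lambda x:cv2.resize(np.clip(x*1.6,0,255).astype(np.uint8),(400,400),interpolation=cv2.INTER_NEAREST)
cv2.imwrite("pics/bar.png",np.hstack([f(a.astype(float)),f(b.astype(float))]))
from workcell import get_obs,kinematics
from scipy.spatial.transform import Rotation as R
print(R.from_quat(get_obs()["orientation"]).as_matrix().round(3))
def ori(d):
    z=np.array([np.cos(np.radians(d)),np.sin(np.radians(d)),0]);y=np.array([0,0,-1.]);return R.from_matrix(np.stack([np.cross(y,z),y,z],1)).as_quat()
for d in range(-180,180,15):
    q=kinematics.solve_ik(np.array([.5577,.0985,.248]),ori(d)); print(d,None if q is None else np.round(q,2))
E
```

```text
[[ 0.955 -0.     0.297]
 [-0.297 -0.001  0.955]
 [ 0.    -1.    -0.001]]
-180 [ 0.17  0.26  1.76 -0.    1.12 -2.97]
-165 None
-150 [ 0.17  0.26  1.76 -0.    1.12  2.79]
-135 [ 0.17  0.26  1.76 -0.    1.12  2.53]
-120 [ 0.17  0.26  1.76 -0.    1.12  2.27]
-105 [ 0.17  0.26  1.76 -0.    1.12  2.  ]
-90 [ 0.17  0.26  1.76 -0.    1.12  1.74]
-75 [ 0.17  0.26  1.76 -0.    1.12  1.48]
-60 [ 0.17  0.26  1.76 -0.    1.12  1.22]
-45 [ 0.17  0.26  1.76 -0.    1.12  0.96]
-30 [ 0.17  0.26  1.76 -0.    1.12  0.7 ]
-15 [ 0.17  0.26  1.76 -0.    1.12  0.43]
0 [ 0.17  0.26  1.76 -0.    1.12  0.17]
15 [ 0.17  0.26  1.76 -0.    1.12 -0.09]
30 [ 0.17  0.26  1.76 -0.    1.12 -0.35]
45 [ 0.17  0.26  1.76  0.    1.12 -0.61]
60 [ 0.17  0.26  1.76 -0.    1.12 -0.88]
75 [ 0.17  0.26  1.76 -0.    1.12 -1.14]
90 [ 0.17  0.26  1.76 -0.    1.12 -1.4 ]
105 [ 0.17  0.26  1.76 -0.    1.12 -1.66]
120 [ 0.17  0.26  1.76 -0.    1.12 -1.92]
135 [ 0.17  0.26  1.76 -0.    1.12 -2.18]
150 [ 0.17  0.26  1.76 -0.    1.12 -2.45]
165 [ 0.17  0.26  1.76 -0.    1.12 -2.71]
```

View pics/bar.png

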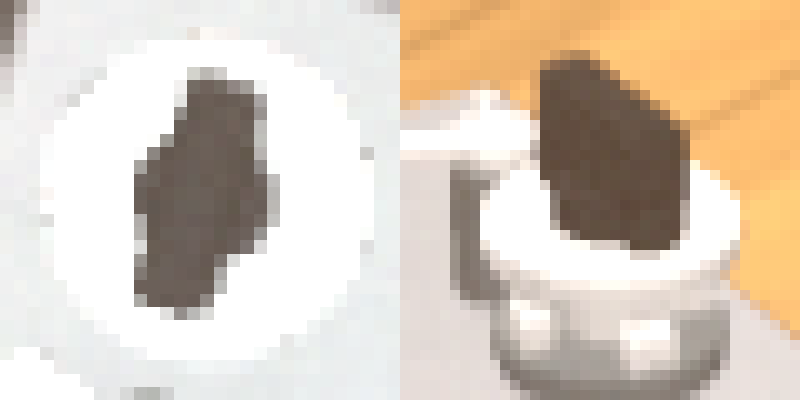

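The left crop shows a 28 mm round boss at the foot of the bar, which isn't obvious in the oblique view. I'll estimate its height by projecting points along the near face.

```bash
python3 - <<'E'
from cam import *
t=load("pics/top0.npz");s=load("pics/scene0.npz")
A=np.array([.5577,.0985]);a=np.radians(-12.5);ux=np.array([np.cos(a),np.sin(a)]);uy=np.array([-ux[1],ux[0]])
z=lambda c,P,o,k=10: ((proj(c,P)-o+.5)*k).round(0)
for sx in(1,-1):
  for sy in (1,-1):
    for h in (.226,.262):
      P=[*(A+ux*.025*sx+uy*.008*sy),h];print(sx,sy,h,"scene",z(s,P,[268,152])+[400,0],"top",z(t,P,[238,210],13.33))
for h in (.226,.232,.238,.262):
  for dd in range(-180,180,45):
    e=np.array([np.cos(np.radians(dd)),np.sin(np.radians(dd))]);P=[*(A+e*.014),h];print("hub",h,dd,z(s,P,[268,152])+[400,0],z(t,P,[238,210],13.33))
E
```

```text
1 1 0.226 scene [695. 249.] top [198.  73.]
1 1 0.262 scene [698. 125.] top [184.  65.]
1 -1 0.226 scene [644. 268.] top [272.  90.]
1 -1 0.262 scene [646. 144.] top [260.  83.]
-1 1 0.226 scene [581. 168.] top [144. 304.]
-1 1 0.262 scene [582.  46.] top [128. 304.]
-1 -1 0.226 scene [531. 186.] top [218. 321.]
-1 -1 0.262 scene [531.  64.] top [205. 321.]
hub 0.226 -180 [572. 199.] [207. 263.]
hub 0.226 -135 [558. 219.] [254. 244.]
hub 0.226 -90 [576. 238.] [274. 197.]
hub 0.226 -45 [615. 246.] [255. 150.]
hub 0.226 0 [653. 236.] [208. 130.]
hub 0.226 45 [667. 216.] [161. 149.]
hub 0.226 90 [648. 197.] [141. 196.]
hub 0.226 135 [609. 190.] [160. 243.]
hub 0.232 -180 [572. 179.] [205. 263.]
hub 0.232 -135 [558. 199.] [252. 244.]
hub 0.232 -90 [576. 218.] [272. 197.]
hub 0.232 -45 [616. 225.] [253. 149.]
hub 0.232 0 [653. 216.] [206. 129.]
hub 0.232 45 [667. 196.] [159. 149.]
hub 0.232 90 [649. 177.] [139. 196.]
hub 0.232 135 [609. 170.] [158. 243.]
hub 0.238 -180 [572. 158.] [203. 263.]
hub 0.238 -135 [558. 178.] [250. 243.]
hub 0.238 -90 [576. 198.] [270. 196.]
hub 0.238 -45 [616. 205.] [251. 148.]
hub 0.238 0 [654. 196.] [204. 128.]
hub 0.238 45 [667. 175.] [156. 148.]
hub 0.238 90 [649. 156.] [136. 195.]
hub 0.238 135 [610. 149.] [155. 243.]
hub 0.262 -180 [572.  76.] [194. 262.]
hub 0.262 -135 [558.  96.] [242. 242.]
hub 0.262 -90 [576. 115.] [263. 194.]
hub 0.262 -45 [616. 122.] [243. 145.]
hub 0.262 0 [655. 113.] [195. 125.]
hub 0.262 45 [669.  93.] [147. 144.]
hub 0.262 90 [650.  74.] [126. 192.]
hub 0.262 135 [610.  67.] [145. 241.]
```

The boss is low: its outline matches height 0.226–0.232 rather than the bar's top. I'll grip a little higher than nominal, with the tips about 10 mm above the collar, so the fingers clear it. I'll approach in that pose and look before gripping.

```bash
cat > rob.py <<'E'
from workcell import bot, hand, kinematics, get_obs, vision, hand_in
from cam import *
from scipy.spatial.transform import Rotation as R
AX=np.array([.5577,.0985]);PIV=np.array([.5022,.1155])
def ori(d):
    z=np.array([np.cos(np.radians(d)),np.sin(np.radians(d)),0]);y=np.array([0,0,-1.])
    return R.from_matrix(np.stack([np.cross(y,z),y,z],1)).as_quat()
def ft(n=3):
    F=[];
    for _ in range(n): o=get_obs();F.append(np.r_[o["wrist_force"],o["ft_torque"]]);bot.dwell(.02)
    return np.mean(F,0)
def st(msg=""):
    o=get_obs();print(msg,"t%.2f"%o["time_s"],"p",o["position"].round(4),"q6 %.3f"%o["joint_pos"][5],"w %.4f"%o["gripper_width"],"FT",ft().round(2))
def snap(tag):
    for n in("scene","top"):
        c=vision.read_camera(n);np.savez(f"pics/{n}{tag}.npz",**c);f=c["frame"][:,:,::-1]
        k=f[140:260,225:345] if n=="scene" else f[190:290,205:305]
        yield cv2.resize(k,(400,400),interpolation=cv2.INTER_CUBIC)
def pics(tag): cv2.imwrite(f"pics/z{tag}.png",np.hstack(list(snap(tag))))
E
python3 - <<'E'
from rob import *
p=get_obs()["position"]
bot.servo_line([p[0],p[1],.36],velocity=.2)
hand.move_gripper(.05,30)
bot.reach([*AX,.36],ori(77.5)); st("above")
bot.servo_line([*AX,.29],velocity=.1);bot.dwell(.3);st("mid")
bot.servo_line([*AX,.2535],velocity=.05);bot.dwell(.3);st("down")
pics("1")
E
```

```text
above t3.48 p [0.5576 0.0993 0.36  ] q6 -1.180 w 0.0499 FT [-0.16  0.2  -0.19  0.01 -0.   -0.01]
mid t4.67 p [0.5579 0.0985 0.2905] q6 -1.180 w 0.0498 FT [-0.16  0.05  0.39 -0.01 -0.01  0.01]
down t5.91 p [0.5578 0.0985 0.2537] q6 -1.180 w 0.0497 FT [ 0.    0.32  0.12  0.   -0.04 -0.02]
```

View pics/z1.png

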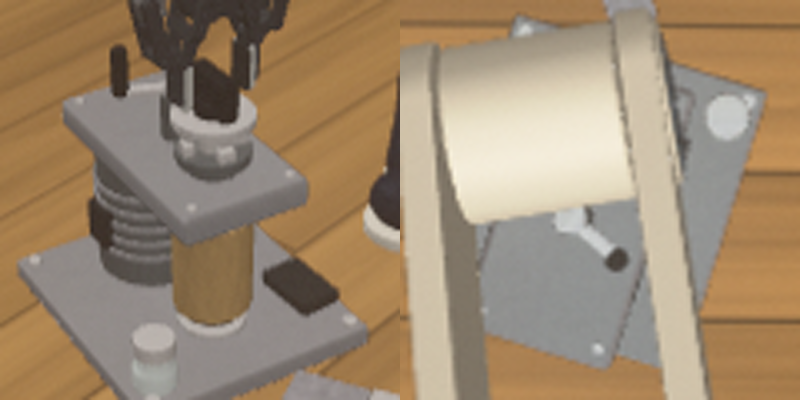

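The fingers straddle the bar at about (190–245, 60–110) in the scene crop, clear of everything, and the wrist force is near zero. Now I'll grip.

```bash
python3 - <<'E'
from rob import *
hand.move_gripper(.012,40);bot.dwell(.2);st("grip")
z0=get_obs()["position"][2]
for dz in (.002,.004,.005,.0058,.0065):
    bot.servo_line([*AX,.2535-dz],velocity=.01);bot.dwell(.1);st("dz %.4f"%dz)
    if abs(ft()[2])>10: break
E
```

```text
grip t6.66 p [0.5578 0.099  0.2536] q6 -1.180 w 0.0152 FT [ 0.65  5.72 -0.49  0.75 -0.11  0.04]
dz 0.0020 t7.16 p [0.5578 0.099  0.2515] q6 -1.180 w 0.0154 FT [ 0.51  5.39 -0.48  0.75 -0.1   0.  ]
dz 0.0040 t7.71 p [0.5578 0.099  0.2495] q6 -1.180 w 0.0149 FT [ 0.79  5.96 -0.91  0.73 -0.11  0.06]
dz 0.0050 t8.16 p [0.5578 0.099  0.2485] q6 -1.180 w 0.0153 FT [ 1.11  5.56 -1.    0.72 -0.11  0.04]
dz 0.0058 t8.61 p [0.5578 0.099  0.2479] q6 -1.180 w 0.0150 FT [ 0.13  4.98  0.07  0.71 -0.01  0.03]
dz 0.0065 t9.06 p [0.5578 0.099  0.2473] q6 -1.180 w 0.0148 FT [-0.05  5.04  1.19  0.69  0.09  0.06]
```

Contact with the gear starts at about 5.3 mm down, as expected. I'll shift y by 0.5 mm to cancel the side load, press to a few newtons, and rock in small steps while watching force and torque.

```bash
sed -i 's/AX=np.array(\[.5577,.0985\])/AX=np.array([.5577,.0991])/' rob.py
cat > rock.py <<'E'
from rob import *
def rot(j6):
    q=np.array(get_obs()["joint_pos"]); 
    bot.goto_joints([*QC[:5],j6])
E
python3 - <<'E'
from rob import *
bot.servo_line([*AX,.2457],velocity=.01);bot.dwell(.15);st("press")
q=kinematics.solve_ik(np.array([*AX,.2457]),get_obs()["orientation"])
base=ft();j0=get_obs()["joint_pos"][5];print(base.round(2))
for i in range(1,8):
    bot.goto_joints([*q[:5],q[5]+np.radians(3*i)]);bot.dwell(.05)
    f=ft();o=get_obs();print(3*i,"t%.2f"%o["time_s"],"z%.4f"%o["position"][2],"q6 %.3f"%o["joint_pos"][5],f.round(2))
    if f[2]<base[2]-2.5 or abs(f[2])>12 or abs(f[5])>.4: break
E
```

```text
press t9.60 p [0.5579 0.0991 0.2463] q6 -1.179 w 0.0150 FT [-0.87  3.13  4.52  0.31  0.24  0.01]
[-1.38  2.65  4.9   0.28  0.24  0.02]
3 t10.05 z0.2463 q6 -1.127 [-0.52  2.24  5.25  0.3   0.25 -0.09]
6 t10.40 z0.2463 q6 -1.074 [-1.52  2.03  5.19  0.28  0.28 -0.1 ]
9 t10.75 z0.2463 q6 -1.022 [-1.38  2.26  5.49  0.27  0.28 -0.08]
12 t11.10 z0.2463 q6 -0.970 [-1.45  1.96  5.27  0.25  0.27 -0.12]
15 t11.45 z0.2463 q6 -0.917 [-1.29  2.25  5.21  0.26  0.32 -0.12]
18 t11.80 z0.2463 q6 -0.865 [-1.7   2.19  5.29  0.21  0.36 -0.09]
21 t12.15 z0.2463 q6 -0.813 [-1.34  2.03  5.21  0.19  0.36 -0.06]
```

```bash
python3 - <<'E'
from rob import *
q=kinematics.solve_ik(np.array([*AX,.2457]),get_obs()["orientation"])
base=5.2
for i in range(1,19):
    bot.goto_joints([*q[:5],-1.18+np.radians(21+3*i)]);bot.dwell(.03)
    f=ft(2);o=get_obs();print(21+3*i,"t%.2f"%o["time_s"],"z%.4f"%o["position"][2],f.round(2))
    if f[2]<base-2 or abs(f[2])>12 or abs(f[5])>.35: break
E
```

```text
24 t12.47 z0.2463 [-1.07  1.99  5.52  0.22  0.32 -0.09]
27 t12.78 z0.2463 [-1.97  1.12  5.66  0.2   0.38 -0.09]
30 t13.10 z0.2463 [-1.61  1.97  5.21  0.19  0.4  -0.09]
33 t13.42 z0.2463 [-2.11  1.98  6.15  0.18  0.44 -0.1 ]
36 t13.73 z0.2463 [-1.43  1.06  6.    0.15  0.44 -0.07]
39 t14.05 z0.2463 [-1.8   1.77  6.56  0.15  0.49 -0.03]
42 t14.37 z0.2463 [-1.75  0.78  6.42  0.16  0.45 -0.07]
45 t14.68 z0.2463 [-2.39  1.08  6.07  0.14  0.48 -0.09]
48 t15.00 z0.2457 [-1.25  1.15  2.73  0.04  0.33 -0.15]
```

At +48° the z reading dropped and the force fell, so the teeth have entered a gap. I'll turn about 4° further into the play and then lower in steps.

```bash
python3 - <<'E'
from rob import *
q=kinematics.solve_ik(np.array([*AX,.2457]),get_obs()["orientation"])
for d in (50,52):
    bot.goto_joints([*q[:5],-1.18+np.radians(d)]);bot.dwell(.05);st(str(d))
    if abs(ft(2)[5])>.3: break
for z in (.2450,.2440,.2430):
    bot.servo_line([*AX,z],velocity=.01);bot.dwell(.05);st("z%.4f"%z)
    f=ft(2)
    if f[2]>8: break
E
```

```text
50 t15.30 p [0.5576 0.0989 0.2455] q6 -0.309 w 0.0147 FT [-0.6   0.29  0.69 -0.04  0.26 -0.07]
52 t15.68 p [0.5575 0.0989 0.2455] q6 -0.274 w 0.0154 FT [-0.25 -1.09 -0.95 -0.21  0.27 -0.06]
z0.2450 t16.07 p [0.5575 0.099  0.2449] q6 -0.273 w 0.0147 FT [-1.46 -1.67 -0.64 -0.37  0.39 -0.02]
z0.2440 t16.45 p [0.5576 0.099  0.2439] q6 -0.272 w 0.0153 FT [-2.34 -2.9  -0.65 -0.5   0.48  0.  ]
z0.2430 t16.83 p [0.5576 0.099  0.2429] q6 -0.272 w 0.0151 FT [-2.4  -3.38 -0.68 -0.61  0.56 -0.  ]
```

```bash
python3 - <<'E'
from rob import *
for z in (.2422,.2416,.2411,.2406,.2401,.2396,.2391):
    bot.servo_line([*AX,z],velocity=.01);bot.dwell(.08);st("z%.4f"%z)
    if ft(2)[2]>7: break
pics("2")
E
```

```text
z0.2422 t17.25 p [0.5576 0.099  0.2421] q6 -0.272 w 0.0149 FT [-3.45 -3.78 -0.17 -0.76  0.67 -0.04]
z0.2416 t17.67 p [0.5576 0.099  0.2417] q6 -0.272 w 0.0151 FT [-4.04 -3.94  1.14 -0.75  0.81 -0.01]
z0.2411 t18.08 p [0.5576 0.099  0.2417] q6 -0.272 w 0.0149 FT [-5.13 -4.14  5.13 -0.82  1.1  -0.  ]
z0.2406 t18.50 p [0.5577 0.099  0.2416] q6 -0.272 w 0.0156 FT [-6.49 -4.71  8.96 -0.87  1.28 -0.01]
```

View pics/z2.png

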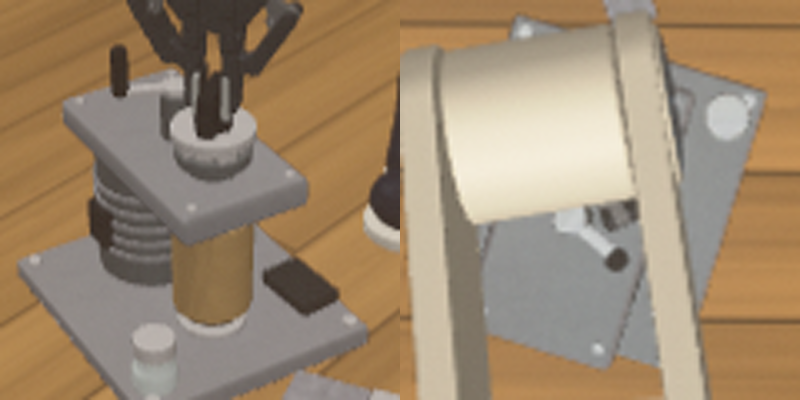

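There is a hard stop at z = 0.2417, exactly 12 mm below the start, and the picture shows the collar sitting down on the gear with the teeth closed up. I'll relax the press, release and retreat upward, then move aside for a clear look.

```bash
python3 - <<'E'
from rob import *
bot.servo_line([*AX,.2417],velocity=.02)
hand.move_gripper(.032);bot.dwell(.05);st("open")
bot.servo_line([*AX,.31],velocity=.1)
bot.servo_line([.42,-.05,.36],velocity=.25)
bot.dwell(.2);st("away");pics("3")
E
```

```text
open t19.29 p [0.5582 0.0995 0.2419] q6 -0.272 w 0.0322 FT [-0.03  0.21  0.11  0.02 -0.02 -0.01]
away t21.36 p [ 0.4204 -0.0494  0.3595] q6 -0.568 w 0.0322 FT [-0.18 -0.48  0.1   0.01  0.    0.03]
```

View pics/z3.png

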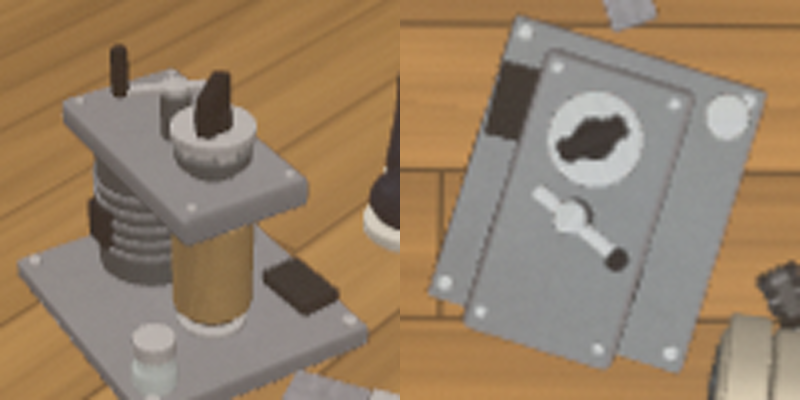

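The top crop shows the knob's collar at (595,138) and the keeper still open with its peg at (616,260); the scene crop shows the collar down. I'll check the collar height, then grip the peg and swing it about the pivot with the jaws tangential.

```bash
python3 - <<'E'
from rob import *
t=load("pics/top3.npz");s=load("pics/scene3.npz")
def el(c,x0,x1,y0,y1,th,amin=60):
    o=np.array([x0,y0]);b=max(blobs(c["frame"][y0:y1,x0:x1].min(2)>th,o,amin),key=lambda b:b[0])
    k,_=cv2.findContours(b[3].astype(np.uint8),cv2.RETR_EXTERNAL,cv2.CHAIN_APPROX_NONE)
    return cv2.fitEllipse((cv2.convexHull(max(k,key=len)).reshape(-1,2)+o).astype(np.float32))
e=el(t,240,268,208,238,185);e2=el(s,270,310,165,205,160);print(e,e2,tri(t,e[0],s,e2[0]))
PIV=np.array([.5022,.1160]);phi=lambda a:PIV+.045*np.array([np.cos(np.radians(a)),np.sin(np.radians(a))])
a=232.5;p=phi(a);print(p)
bot.reach([*p,.33],ori(a-270));st("above peg")
bot.servo_line([*p,.275],velocity=.1)
bot.servo_line([*p,.247],velocity=.05);st("down")
hand.move_gripper(.008,20);bot.dwell(.1);st("grip");pics("4")
E
```

```text
((253.26400756835938, 224.407470703125), (22.537290573120117, 22.83110809326172), 14.890983581542969) ((288.4894714355469, 177.3332061767578), (12.734119415283203, 25.148696899414062), 88.9658203125) (array([0.55729042, 0.09865949, 0.21346955]), np.float64(0.0007114124473152865))
[0.47480574 0.0802991 ]
above peg t22.76 p [0.4748 0.0801 0.33  ] q6 0.818 w 0.0318 FT [-0.07 -0.13 -0.26  0.03  0.    0.01]
down t24.22 p [0.4749 0.0803 0.247 ] q6 0.819 w 0.0320 FT [ 0.1   0.07  0.5   0.02 -0.04 -0.02]
grip t24.66 p [0.4748 0.0803 0.2473] q6 0.819 w 0.0130 FT [-1.67  0.49  3.95  0.03  0.33 -0.01]
```

View pics/z4.png

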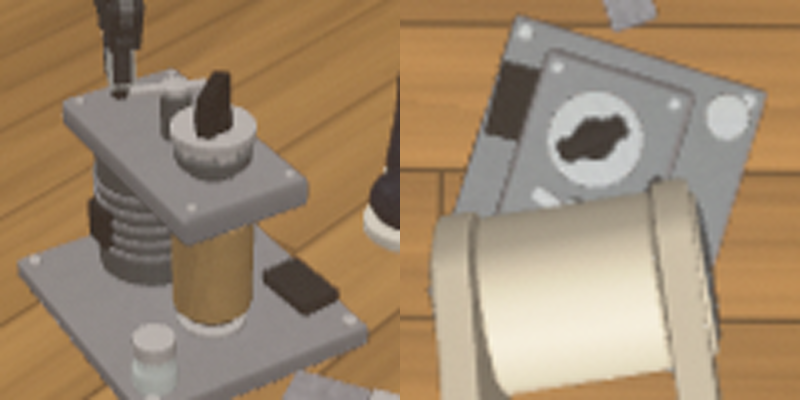

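The collar height measures 0.2135 m (0.214 expected), so the knob is home, and the peg is gripped. Now I'll swing.

```bash
python3 - <<'E'
from rob import *
PIV=np.array([.5022,.1160]);u=lambda a:np.array([np.cos(np.radians(a)),np.sin(np.radians(a))])
for a in [226,219,212,205,198,191,184,178,173,169,166,163.5,161.5,159.5,157.5]:
    p=PIV+.045*u(a)
    bot.servo_line([*p,.247],ori=ori(a-270),velocity=.06)
    if a<175: bot.dwell(.08)
    f=ft(2);o=get_obs();q=o["position"][:2]-PIV
    T=u(a-90)
    print(a,"t%.2f"%o["time_s"],"ang %.1f r %.4f"%(np.degrees(np.arctan2(q[1],q[0]))%360,np.linalg.norm(q)),"tan %.1f rad %.1f z %.1f"%(f[:2]@T,f[:2]@u(a),f[2]),"w%.4f"%o["gripper_width"])
    if f[:2]@T<-9 or np.linalg.norm(f[:3])>20: break
E
```

```text
226 t25.11 ang 225.9 r 0.0450 tan 1.6 rad 1.8 z 5.7 w0.0129
219 t25.42 ang 218.8 r 0.0451 tan 1.6 rad 2.2 z 5.9 w0.0131
212 t25.73 ang 211.8 r 0.0451 tan 1.7 rad 2.1 z 6.2 w0.0133
205 t26.03 ang 204.8 r 0.0451 tan 1.3 rad 3.3 z 6.4 w0.0135
198 t26.34 ang 197.8 r 0.0452 tan 0.8 rad 3.9 z 6.5 w0.0130
191 t26.65 ang 190.7 r 0.0452 tan 0.8 rad 3.2 z 6.1 w0.0136
184 t26.96 ang 183.7 r 0.0452 tan 1.0 rad 3.4 z 7.2 w0.0130
178 t27.25 ang 177.7 r 0.0453 tan 0.0 rad 4.1 z 6.8 w0.0130
173 t27.62 ang 172.7 r 0.0453 tan 0.8 rad 3.8 z 6.6 w0.0133
169 t27.98 ang 168.7 r 0.0453 tan -0.0 rad 3.7 z 6.6 w0.0131
166 t28.35 ang 165.8 r 0.0453 tan -0.4 rad 3.9 z 6.7 w0.0130
163.5 t28.72 ang 163.4 r 0.0453 tan -0.0 rad 3.5 z 7.4 w0.0132
161.5 t29.08 ang 162.6 r 0.0452 tan -6.1 rad 2.7 z 8.8 w0.0133
159.5 t29.45 ang 162.3 r 0.0451 tan -12.7 rad 0.2 z 10.7 w0.0131
```

The stop is reached at about 162.5°, where the tangential force jumps to -6 and then -13 N. I'll release, retreat and check.

```bash
python3 - <<'E'
from rob import *
PIV=np.array([.5022,.1160]);a=np.radians(162.2);p=PIV+.0452*np.array([np.cos(a),np.sin(a)])
bot.servo_line([*p,.247],velocity=.05);st()
hand.move_gripper(.03);bot.dwell(.05);st("open")
bot.servo_line([*p,.32],velocity=.1)
bot.servo_line([.42,-.05,.36],velocity=.25);bot.dwell(.2);st("away");pics("5")
E
```

```text
t29.70 p [0.4592 0.1293 0.2472] q6 2.201 w 0.0131 FT [-2.14 -3.76  6.43 -0.66  0.38  0.06]
open t30.11 p [0.4592 0.1299 0.2468] q6 2.201 w 0.0299 FT [ 0.1  -0.03 -0.24  0.02 -0.02  0.03]
away t32.14 p [ 0.4201 -0.0491  0.3596] q6 1.807 w 0.0297 FT [ 0.05 -0.01 -0.36 -0.   -0.03 -0.02]
```

View pics/z5.png

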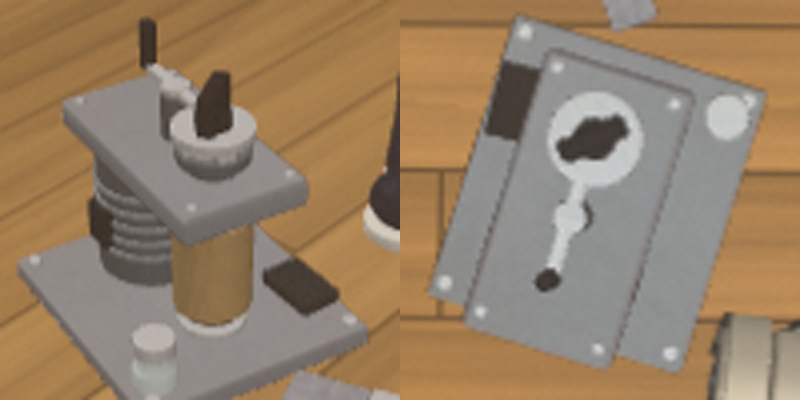

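```bash
python3 - <<'E'
from cam import *
t=load("pics/top5.npz");s=load("pics/scene5.npz")
def big(c,x0,x1,y0,y1):
    o=np.array([x0,y0]);return blobs(c["frame"][y0:y1,x0:x1].max(2)<95,o,10)
for b in big(t,230,262,236,262): print("top",b[0],b[1],onz(t,b[1],.258))
for b in big(s,240,285,140,175): print("scene",b[0],b[1],b[2])
t0=load("pics/top0.npz")
d=cv2.absdiff(t["frame"],t0["frame"]).max(2)>40
d[:, :]=d
for b in blobs(d,np.array([0,0]),15): print("diff",b[0],b[1].round(),b[2])
E
```

```text
top 23 [241.39130435 259.34782609] [0.46114808 0.12696035 0.258     ]
scene 66 [268.92424242 152.3030303 ] [267 146   5  14]
scene 28 [275.21428571 171.78571429] [273 169   7   6]
diff 60 [257. 219.] [251 215  12  11]
diff 54 [249. 229.] [244 224  13  10]
diff 22 [241. 239.] [238 237   7   6]
diff 56 [256. 252.] [249 246  13  12]
diff 57 [243. 256.] [239 248   8  15]
diff 6365 [325. 324.] [277 268  86 152]
diff 3649 [ 41. 387.] [  0 345  95  75]
diff 27 [ 45. 348.] [ 40 346  10   7]
diff 1134 [288. 395.] [269 358  52  62]
diff 264 [243. 413.] [213 399  48  21]
```

The top crop shows the tongue lying over the collar, with the peg at (547,280) and the keeper in line with the head. All bystanders are unchanged: the only differences are in the knob, the keeper and the arm. The peg's image angle is about 1.7° off the stop angle, close to measurement noise. As a check, I'll nudge the peg against its stop with shut fingers and back straight off.

```bash
python3 - <<'E'
from rob import *
PIV=np.array([.5022,.1160]);u=lambda a:np.array([np.cos(np.radians(a)),np.sin(np.radians(a))])
p=PIV+.045*u(162.5);T=u(72.5)
hand.move_gripper(.0,20)
s=p-T*.034
bot.reach([*s,.31],ori(-17.5));bot.servo_line([*s,.247],velocity=.1);st("start")
for d in (.024,.020,.019,.018,.017,.016,.015,.014):
    bot.servo_line([*(p-T*d),.247],velocity=.03);bot.dwell(.05);f=ft(2);o=get_obs()
    print(d,"act %.4f"%((p-o["position"][:2])@T),"F",(f[:2]@T).round(2),f[2].round(2),"t%.2f"%o["time_s"])
    if f[:2]@T<-6: break
bot.servo_line([*s,.247],velocity=.08);bot.servo_line([*s,.32],velocity=.15)
bot.servo_line([.42,-.05,.36],velocity=.25);bot.dwell(.3);st("away");pics("6")
t=load("pics/top6.npz");x=np.array([230,236])
for b in blobs(t["frame"][236:262,230:262].max(2)<95,x,10): print("top",b[0],b[1],onz(t,b[1],.258))
E
```

```text
start t34.65 p [0.4494 0.0971 0.2474] q6 0.515 w 0.0001 FT [ 0.69  0.03 -0.21  0.   -0.03 -0.01]
0.024 act 0.0240 F 0.05 -0.63 t35.27
0.02 act 0.0200 F 0.17 -0.18 t35.63
0.019 act 0.0190 F -0.57 0.06 t35.97
0.018 act 0.0182 F -2.18 0.86 t36.30
0.017 act 0.0180 F -7.76 2.44 t36.63
away t38.69 p [ 0.4201 -0.0492  0.3597] q6 0.184 w -0.0001 FT [-0.49  0.17  0.06 -0.02  0.02  0.02]
top 23 [241.39130435 259.34782609] [0.46114808 0.12696035 0.258     ]
```

View pics/z6.png

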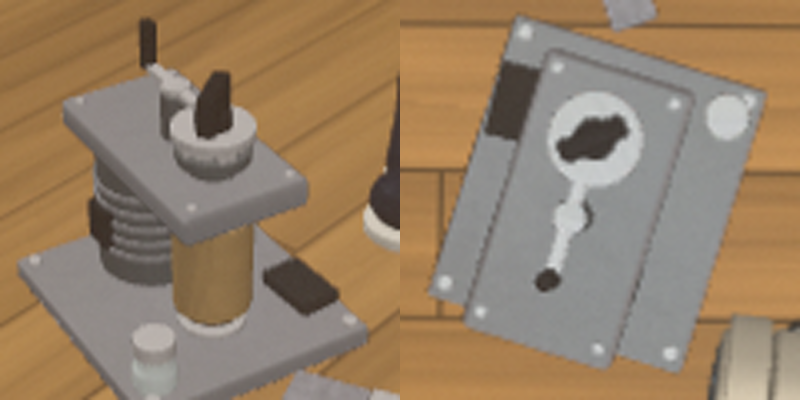

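The peg went hard against its stop at exactly 18 mm, where it was predicted, and didn't move in the image. The keeper is on its stop, the knob is down and the robot is clear.

```bash
python3 - <<'E'
from workcell import hand_in,get_obs
print(hand_in());print(get_obs()["time_s"])
E
```

```text
the job is handed in; nothing more can be done
None
the job is handed in; nothing more can be done
```

The sander is in gear with the knob fully home. The keeper is swung in over the collar to its stop, and the job was handed in at about 39 s of the 72 s allowed.

- **Meshing:** I pinched the bar and pressed the teeth with about 5–6 N. I then turned the knob one way in 3° steps until the teeth dropped into a gap at +48°. No turn back was needed, so I never rocked it the other way.
- **Bringing it home:** I turned 4° further into the play and eased the knob down. It met a hard stop at 12 mm of travel, at about 9 N. With the gripper away, two-view triangulation put the collar at 0.2135 m, where 0.214 m was expected.
- **Keeper:** I swung it closed by its peg and felt the stop at about 162.5°, where 163° was expected. The peak push along the swing was about 13 N.
- **Last checks:** After release, a light push of about 8 N found the peg solid at the predicted spot, and it did not move in the image. The top view before that push differed from the first one only at the knob, keeper and arm; the last crops look the same, so the bystanders are where they were.
- **Disagreement:** The peg's image position suggested an angle about 1.7° off the stop. I put this down to pixel resolution, since the push found no slack.

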